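# Set tube coupons on the purge rail by diameter

## Task

Set the four stainless tubes out on the purge rail for welding, one standing upright in the middle of each copper pad, in order of diameter (not height): the widest on the pad next to the gas inlet block, the narrowest farthest from it. Do not tip any tube over, and leave the white ceramic nozzle standing where it is.

Things in the scene. Friction and masses are not known exactly. Their poses are not given: they have to be found in the camera images.
- tube_60: the widest of the four loose stainless tubes: a plain straight tube standing on end, outside diameter 60.3 mm, wall 2.5 mm, 45 mm tall, open at both ends; origin at the centre of its bottom face, z up along its axis
- tube_48: the second widest of the four loose stainless tubes: a plain straight tube standing on end, outside diameter 48.3 mm, wall 2.5 mm, 55 mm tall, open at both ends; origin at the centre of its bottom face, z up along its axis
- tube_38: the second narrowest of the four loose stainless tubes: a plain straight tube standing on end, outside diameter 38 mm, wall 2.5 mm, 45 mm tall, open at both ends; origin at the centre of its bottom face, z up along its axis
- tube_27: the narrowest of the four loose stainless tubes: a plain straight tube standing on end, outside diameter 26.9 mm, wall 2.5 mm, 55 mm tall, open at both ends; origin at the centre of its bottom face, z up along its axis
- pad_a: one of four alike round copper pads (74 mm across, 6 mm thick, small dark port in the middle) fixed in a straight row, about 100 mm apart, on a flat aluminium rail 85 mm wide and 8 mm thick; which of the four stands where in the row changes; origin at the centre of its underside, its flat top is 6 mm above the origin, 14 mm above the table
- pad_b: one of four alike round copper pads (74 mm across, 6 mm thick, small dark port in the middle) fixed in a straight row, about 100 mm apart, on a flat aluminium rail 85 mm wide and 8 mm thick; which of the four stands where in the row changes; origin at the centre of its underside, its flat top is 6 mm above the origin, 14 mm above the table
- pad_c: one of four alike round copper pads (74 mm across, 6 mm thick, small dark port in the middle) fixed in a straight row, about 100 mm apart, on a flat aluminium rail 85 mm wide and 8 mm thick; which of the four stands where in the row changes; origin at the centre of its underside, its flat top is 6 mm above the origin, 14 mm above the table
- pad_d: one of four alike round copper pads (74 mm across, 6 mm thick, small dark port in the middle) fixed in a straight row, about 100 mm apart, on a flat aluminium rail 85 mm wide and 8 mm thick; which of the four stands where in the row changes; origin at the centre of its underside, its flat top is 6 mm above the origin, 14 mm above the table
- inlet: the gas inlet: a fixed steel block 50 x 36 mm and 30 mm tall with a black round knob on top (44 mm tall in all) and a brass and blue hose stub pointing away from the robot; it stands at one end of the rail, either the left or the right, about 90 mm beyond the nearest pad; a plain low aluminium stop, 12 mm tall, is at the other end. Origin at the centre of its underside, on the rail
- nozzle: a loose white ceramic torch nozzle standing on its wide end among the tubes, 24 mm across at the foot, 14 mm at the top, 45 mm tall; not to be moved; origin at the centre of its foot
Not all that is in view belongs to the job. Leave any green or pink look-alike of the tube_60 alone.

How it is judged:
By the outcome, as a careful person would: the job done as asked, in the order asked, and still so for the second after the job is handed in, with the robot touching nothing.
It also fails if it takes over 96 s, if anything falls off the work surface, if the arm or the gripper's body presses on something with over 40 N, if the wrist force passes 120 N, or if a joint passes its speed limit or range.

## Robot

A 7-joint arm with a two-finger parallel gripper is mounted at the origin on the work surface. World frame = base frame: x ahead of the robot, y to its left, z up, the work surface at z = 0. Lengths are in m, angles in rad, forces in N, time in s.
With the tool pointing down it reaches from about 0.425 to 0.95 m from the base axis. Payload 4.7 kg.
Tool frame: the origin (TCP) lies on the centre line of the jaws, within the pads' length; the fingertips stand 19 mm ahead of it and the grasp point (between the pads) is the TCP; z points along the fingers, y is the line along which they close (so a half turn about z gives the same grasp; the last joint's range is limited). The gripper opens to 85 mm and grips with 20 to 120 N. Pads are 22 mm wide; open, the fingers measure 114 mm over their backs; the gripper's body (76 mm by 85 mm) begins 54 mm behind the grasp point. The pads swing forward as they close: fully open they stand 13 mm farther back than shut.
Start: joints at [1.132, 0.469, -0.049, 1.532, 0.024, 1.141, -0.082], TCP at [0.269, -0.619, 0.25] pointing down, gripper open.
Joint ranges: [-2.59, 2.59], [-0.33, 1.99], [-1.39, 1.29], [0.1, 2.45], [-1.04, 4.18], [0.21, 1.99], [-2.66, 2.66]. Speed limits (rad/s): [2.57, 2.57, 3.14, 3.14, 3.14, 3.14, 3.14].

## Interface

Orientations are given as a unit quaternion [x, y, z, w].
In Python, from cell import robot gives the robot as it stands.
- The arm moves only by the tool move_arm, never from a script. Its arguments are lists of equal length, an entry for each row: "xyz": the shift along the tool's x, y, z as a fraction of full scale, a list of three; "roll": the turn about the tool's z as a fraction of full scale. A call has 1 to 12 rows; each row shifts and turns the commanded pose from where the row before left it, along the tool's axes as they then stand; what a row does not reach is not made up. Full scale, the value 1, is 75 mm for a shift and 180 degrees for a turn. A row lasts 1/12 s, in which the tool goes at most 41.7 mm and 7.16 degrees, less where a joint would pass 70% of its speed; a pose out of reach is approached as far as the arm can. A call with a number of a shift or a turn outside -1 to 1 is refused whole. A call with a gripper value outside its range is refused whole. "fingers" is the opening, from 0 (shut) to 1 (fully open), set as the call begins (left out, the last holds). The fingers move at their own pace and stop on an object; "newtons" is the grip in N (left out, the last holds). Time passes only in rows, so rows that do not move let the fingers close. It gives the time, the measured TCP pose, the force, the opening and the grip force at its end, in the units of the state.
- robot.get_state(): the state, without advancing time (a new reading comes with each control period).
- robot.grab_frame(name): name is "scene" or "top" or "wrist"; returns a dict with "pixels" (400x640x3 uint8, red, green, blue), "camera_matrix" (3x3 intrinsics, pixels), "D" ([k1, k2, p1, p2, k3] as OpenCV has them; the pictures are not rectified), "R" (3x3) and "t" (3): a world point X has camera coordinates R X + t; the wrist camera has in their place "hand_eye" (4x4, takes a point from camera to tool coordinates, whose origin is the TCP and whose axes are the flange's). Camera axes: x right, y down, z forward; pixel columns grow to the right and rows downward; lengths in m; the calibration is good to about 2 mm. A picture is of the moment at which its call begins: read the wrist's pose just before it. There is no depth.
- robot.close_job(): hands the job in; it is judged then, once.
The state is a dict: "t": time; "joints": joint angles; "qvel": joint speeds; "joint_efforts": joint torques, N m; "tcp_pos": TCP position; "ee_rot": TCP orientation; "force": force on the tool from outside, world axes, zero at the start; "wrist_torque": the same for the moment, N m; "finger_gap": finger opening in m; "grip_force": force on a finger pad.
Only numpy, scipy, OpenCV 4.12 (cv2) and the standard library are available. Lean on these libraries where they do the work, as an engineer would, in place of code of your own. Each camera call takes 0.05 s, during which the arm holds its last target. There are 200 camera calls.

## Working session

There is one attempt and no reset: what is moved stays moved. The work goes in short steps, Python scripts to look and compute and a tool call to move; the robot and the scene stay as the last step left them, time stands still between calls to the robot, and variables do not carry over. Pictures are saved under pics/ and viewed, at most 14 in all, crops included, and the job is handed in when it is done.

Besides the shell and the picture viewer there is one more tool, called after "Emit:" as a command line: name --pt "numbers of a row" for each row, then --argument value for the rest. move_arm: Moves the arm, as the interface text tells. Shift numbers are shares of 75 mm and turn numbers shares of 180 degrees, none past 1 either way. Its arguments: {"type":"object","properties":{"xyz":{"type":"array"},"roll":{"type":"array"},"fingers":{"type":"number"},"newtons":{"type":"number"}},"required":["xyz","roll"]}

```bash
mkdir -p pics; ls
cat > h.py <<'E'
import numpy as np, cv2
from cell import robot
from scipy.spatial.transform import Rotation as Rn
def save(n,f):
    F=robot.grab_frame(n); cv2.imwrite(f'pics/{f}.png',F['pixels'][:,:,::-1]); np.save(f'pics/{f}.npy',F,allow_pickle=True); return F
def cast(F,px,z,st=None):
    p=cv2.undistortPoints(np.array(px,float).reshape(-1,1,2),F['camera_matrix'],np.array(F['D'],float)).reshape(-1,2)
    d=np.c_[p,np.ones(len(p))]
    if 'R' in F: R=np.array(F['R']).T; o=-R@np.array(F['t'])
    else:
        H=np.array(F['hand_eye']); T=np.eye(4); T[:3,:3]=Rn.from_quat(st['ee_rot']).as_matrix(); T[:3,3]=st['tcp_pos']; M=T@H; R=M[:3,:3]; o=M[:3,3]
    d=d@R.T
    return o+d*((z-o[2])/d[:,2])[:,None]
E
python3 - <<'E'
from h import *
for n in('scene','top'):
    F=save(n,n+'0'); print(n,F['R'],F['t'],F['camera_matrix'])
print(robot.get_state())
E
```

```text
pics
scene [[ 0.52857409  0.84887906 -0.00371015]
 [ 0.51105973 -0.32170682 -0.79707131]
 [-0.67781073  0.41941514 -0.6038738 ]] [-0.23949017 -0.2164586   1.17681583] [[424.95418287   0.         323.2117223 ]
 [  0.         424.95418287 201.60215767]
 [  0.           0.           1.        ]]
top [[ 0.04207958 -0.99911364  0.00111181]
 [-0.97775867 -0.04140897 -0.20560468]
 [ 0.20546848  0.00756468 -0.9786345 ]] [4.05625262e-04 4.98758213e-01 1.10656562e+00] [[486.61524718   0.         317.47730882]
 [  0.         486.61524718 192.69551285]
 [  0.           0.           1.        ]]
{'t': 0.1, 'joints': array([ 1.13211464,  0.46939529, -0.04860726,  1.53358013,  0.02410689,
        1.14099126, -0.08227472]), 'qvel': array([-0.00088648, -0.00213043,  0.00096138, -0.00334313, -0.00086562,
       -0.00016101,  0.0009711 ]), 'joint_efforts': array([-7.28014566e-04, -5.11520326e+01, -4.70736483e-02, -2.38392341e+01,
        1.08815622e-02,  4.41988712e-03, -1.16499237e-05]), 'tcp_pos': array([ 0.26874908, -0.618656  ,  0.2493407 ]), 'ee_rot': array([ 9.79075862e-01,  2.03493630e-01, -2.12450404e-04, -8.68467762e-04]), 'force': array([-0.15960562,  0.47149611, -0.24406768]), 'wrist_torque': array([ 0.00446215, -0.02754667, -0.03195414]), 'grip_force': 0.0, 'finger_gap': 0.08522845752088169}
```

View pics/scene0.png

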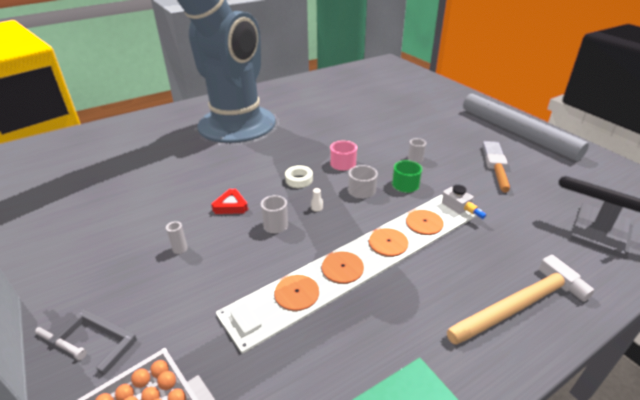

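View pics/top0.png

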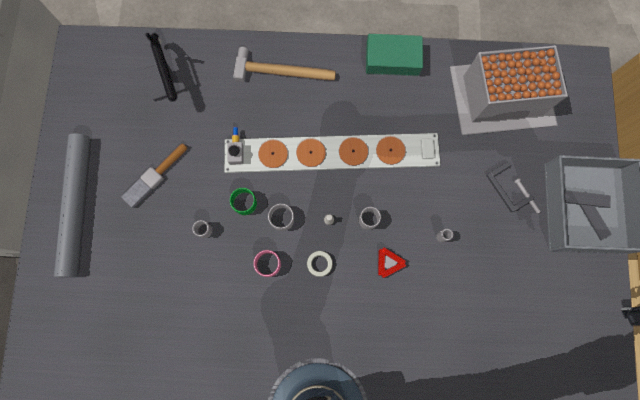

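Scene: the inlet is at the left (+y) end of the rail, top view (235,150). The pads are at (273,153), (311,152), (353,151) and (391,150).
Could be taken for tube_60 in the top view: the steel tube at (281,217), green ring (243,201), pink ring (267,263), white ring (320,264) and steel tube (370,217), which is probably the 48. The narrower candidates are (202,228), probably the 38, and (446,236), the 27. The nozzle is at (330,219). I choose the bare steel ones and check them in a crop.

Run:
```python
from h import *
F=np.load('pics/top0.npy',allow_pickle=True).item(); im=F['pixels']
hsv=cv2.cvtColor(im,cv2.COLOR_RGB2HSV)
m=cv2.inRange(hsv,(5,130,120),(18,255,255)); m[:130]=0;m[172:]=0;m[:,:250]=0;m[:,415:]=0
m=cv2.morphologyEx(m,cv2.MORPH_CLOSE,np.ones((7,7)))
for c in cv2.findContours(m,0,1)[0]:
    if cv2.contourArea(c)>200:
        e=cv2.fitEllipse(c); print('pad',np.round(e[0],1),np.round(e[1],1),cast(F,e[0],.014).round(4))
for n,p,z in (('60',(281,217),.045),('48',(370,217),.055),('38',(202,228),.045),('27',(446,236),.055),('green',(243,201),.045),('pink',(267,263),.045),('ring',(320,264),.015),('noz',(330,219),.03),('inlet',(235,150),.04)):
    print(n,cast(F,p,z).round(3))
c=im[180:290,185:465]; cv2.imwrite('pics/c1.png',cv2.resize(c,None,fx=2.85,fy=2.85,interpolation=2)[:,:,::-1])
```

```text
pad [272.6 153.5] [25.9 27.5] [[0.6017 0.1381 0.014 ]]
pad [310.6 152.4] [26.  27.5] [[0.6085 0.0432 0.014 ]]
pad [353.  151.1] [26.1 27.7] [[ 0.6166 -0.0628  0.014 ]]
pad [390.4 150. ] [25.9 27.5] [[ 0.6233 -0.1566  0.014 ]]
60 [[0.437 0.105 0.045]]
48 [[ 0.445 -0.104  0.055]]
38 [[0.403 0.291 0.045]]
27 [[ 0.407 -0.283  0.055]]
green [[0.472 0.198 0.045]]
pink [[0.328 0.132 0.045]]
ring [[0.333 0.008 0.015]]
noz [[ 0.44  -0.011  0.03 ]]
inlet [[0.599 0.228 0.04 ]]
```

View pics/c1.png

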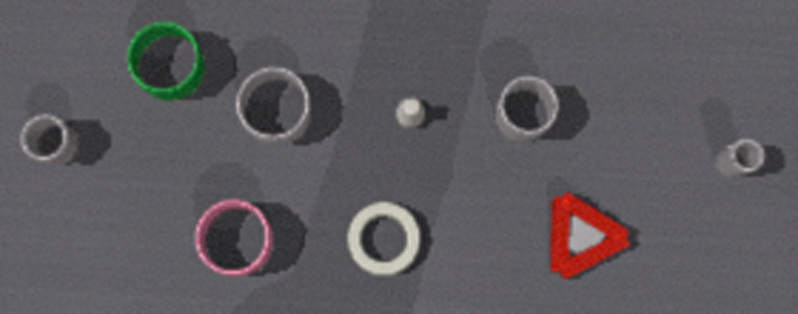

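The four steel tubes are confirmed. Their rim widths in the crop are 72, 58, 46 and 33 px, which matches the given diameters. I start with the 27, since it is nearest the arm.

```bash
cat >> h.py <<'E'
def go(g):
    s=robot.get_state(); R=Rn.from_quat(s['ee_rot']).as_matrix(); d=R.T@(np.array(g)-s['tcp_pos'])/.075
    print('t',round(s['t'],2),'tcp',s['tcp_pos'].round(4),'gap',round(s['finger_gap'],4),'units',d.round(3))
E
python3 - <<'E'
from h import *
F=np.load('pics/top0.npy',allow_pickle=True).item()
for n,p,z in (('60',(280.8,216.1),.045),('48',(370.3,217.2),.055),('38',(200.8,228.1),.045),('27',(447.1,234.7),.055)): print(n,cast(F,p,z).round(4))
print(np.round(robot.grab_frame('wrist')['hand_eye'],3))
go((.405,-.285,.2))
E
```

```text
60 [[0.4394 0.106  0.045 ]]
48 [[ 0.4441 -0.1051  0.055 ]]
38 [[0.4026 0.2935 0.045 ]]
27 [[ 0.4101 -0.2858  0.055 ]]
[[-0.    -0.962 -0.274  0.068]
 [ 1.     0.    -0.001  0.   ]
 [ 0.001 -0.274  0.962 -0.124]
 [ 0.     0.     0.     1.   ]]
t 0.15 tcp [ 0.2688 -0.6187  0.2495] gap 0.0854 units [ 3.439 -3.356  0.665]
```

Emit:
move_arm --pt "0.29 -0.28 0.05" --pt "0.29 -0.28 0.05" --pt "0.29 -0.28 0.05" --pt "0.29 -0.28 0.05" --pt "0.29 -0.28 0.05" --pt "0.29 -0.28 0.05" --pt "0.29 -0.28 0.05" --pt "0.29 -0.28 0.05" --pt "0.29 -0.28 0.05" --pt "0.29 -0.28 0.05" --pt "0.29 -0.28 0.05" --pt "0.29 -0.28 0.05" --roll '[0,0,0,0,0,0,0,0,0,0,0,0]'

```text
t: 1.15
tcp_pos: [0.4081, -0.2825, 0.2051]
ee_rot: [0.979, 0.203, -0.0, 0.0]
force: [-0.2, -0.3, 0.7]
finger_gap: 0.0854
grip_force: 0.0
```

Emit:
move_arm --pt "0 0 0" --pt "0 0 0" --pt "0 0 0" --roll '[0,0,0]' --fingers 0.6

```text
t: 1.4
tcp_pos: [0.4077, -0.2846, 0.2053]
ee_rot: [0.979, 0.203, -0.0, 0.0]
force: [-1.2, -0.5, 0.8]
finger_gap: 0.0521
grip_force: 0.0
```

Run:
```python
from h import *
go((.410,-.286,.04)); s=robot.get_state(); print(s['ee_rot'])
F=save('wrist','w27')
```

```text
t 1.4 tcp [ 0.4077 -0.2846  0.2053] gap 0.0521 units [0.022 0.029 2.204]
[ 9.79119900e-01  2.03283362e-01 -1.81264874e-04  2.50153772e-04]
```

View pics/w27.png

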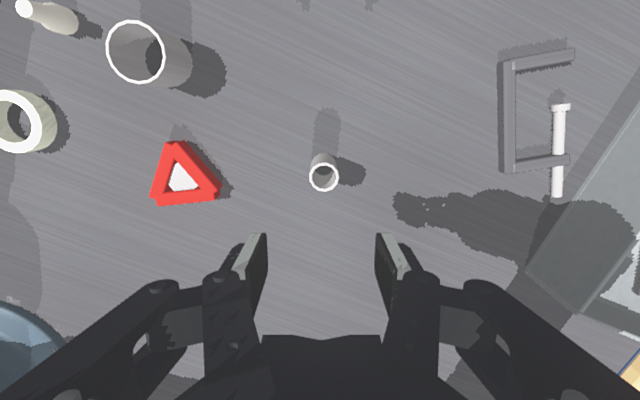

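The wrist view shows the tube_27 rim at about (324,177), between the fingers, and the tube_48 rim at (136,52). I'll fit both rims.

```bash
cat >> h.py <<'E'
def rim(F,st,near,z):
    """bright steel rim nearest pixel: centre on plane z and diameter in mm"""
    hsv=cv2.cvtColor(F['pixels'],cv2.COLOR_RGB2HSV); m=cv2.inRange(hsv,(0,0,205),(180,45,255))
    best=None
    for c in cv2.findContours(m,0,1)[0]:
        if len(c)<20: continue
        w=cast(F,c.reshape(-1,2),z,st)[:,:2].astype(np.float32); (x,y),r=cv2.minEnclosingCircle((w*1000).astype(np.float32))
        p=c.reshape(-1,2).mean(0); d=np.hypot(*(p-near))
        if best is None or d<best[0]: best=(d,p.round(0),round(x/1000,4),round(y/1000,4),round(2*r,1))
    print('rim',best); return best
E
python3 - <<'E'
from h import *
F=np.load('pics/w27.npy',allow_pickle=True).item(); s=robot.get_state()
rim(F,s,(324,177),.055); rim(F,s,(136,52),.055)
print(cast(F,[(324,177),(136,52)],.055,s).round(4))
E
```

```text
rim (np.float64(0.8987789986766119), array([323., 176.]), 0.4112, -0.286, 26.8)
rim (np.float64(1.003643119422429), array([135.,  52.]), 0.4456, -0.1061, 48.2)
[[ 0.4114 -0.2868  0.055 ]
 [ 0.446  -0.1068  0.055 ]]
```

Diameters fit exactly (26.8 and 48.2 mm) and agree with the top view.

Emit:
move_arm --pt "0.03 0.03 0.2" --pt "0 0 0.3" --pt "0 0 0.3" --pt "0 0 0.3" --pt "0 0 0.3" --pt "0 0 0.3" --pt "0 0 0.3" --pt "0 0 0.2" --pt "0 0 0" --pt "0 0 0" --roll '[0,0,0,0,0,0,0,0,0,0]'

```text
t: 2.28
tcp_pos: [0.4101, -0.2862, 0.0399]
ee_rot: [0.979, 0.202, -0.001, -0.0]
force: [0.2, 0.3, 1.9]
finger_gap: 0.0512
grip_force: 0.0
```

Emit:
move_arm --pt "0 0 0" --pt "0 0 0" --pt "0 0 0" --pt "0 0 0" --pt "0 0 0" --pt "0 0 0" --roll '[0,0,0,0,0,0]' --fingers 0.2 --newtons 40

```text
t: 2.78
tcp_pos: [0.4117, -0.2861, 0.0417]
ee_rot: [0.979, 0.203, 0.001, 0.001]
force: [-1.4, -1.6, 6.8]
finger_gap: 0.0259
grip_force: 39.6
```

Held. Now lift.

Emit:
move_arm --pt "0 0 -0.1" --pt "0 0 -0.2" --pt "0 0 -0.3" --pt "0 0 -0.3" --pt "0 0 -0.3" --pt "0 0 -0.3" --pt "0 0 0" --pt "0 0 0" --roll '[0,0,0,0,0,0,0,0]'

```text
t: 3.45
tcp_pos: [0.4114, -0.2852, 0.1542]
ee_rot: [0.979, 0.204, 0.001, 0.001]
force: [0.4, -0.4, -1.4]
finger_gap: 0.0257
grip_force: 39.4
```

Run:
```python
from h import *
s=robot.get_state(); print(s['force'],s['grip_force'])
go((.6233,-.1566,.12))
```

```text
[ 0.38359562 -0.36782872 -1.40654688] 39.39437661319971
t 3.45 tcp [ 0.4114 -0.2852  0.1542] gap 0.0257 units [ 3.274 -0.448  0.46 ]
```

Emit:
move_arm --pt "0.2 -0.03 0" --pt "0.35 -0.05 0" --pt "0.35 -0.05 0.05" --pt "0.35 -0.05 0.05" --pt "0.35 -0.05 0.05" --pt "0.35 -0.05 0.05" --pt "0.35 -0.05 0.05" --pt "0.35 -0.05 0.05" --pt "0.35 -0.05 0.05" --pt "0.27 -0.02 0.1" --pt "0 0 0" --pt "0 0 0" --roll '[0,0,0,0,0,0,0,0,0,0,0,0]'

```text
t: 4.45
tcp_pos: [0.6216, -0.1549, 0.1167]
ee_rot: [0.979, 0.205, -0.002, -0.001]
force: [0.0, -0.6, -0.5]
finger_gap: 0.0257
grip_force: 39.4
```

Run:
```python
from h import *
go((.6233,-.1566,.057))
F=save('wrist','p27')
```

```text
t 4.45 tcp [ 0.6216 -0.1549  0.1167] gap 0.0257 units [0.014 0.032 0.796]
```

View pics/p27.png

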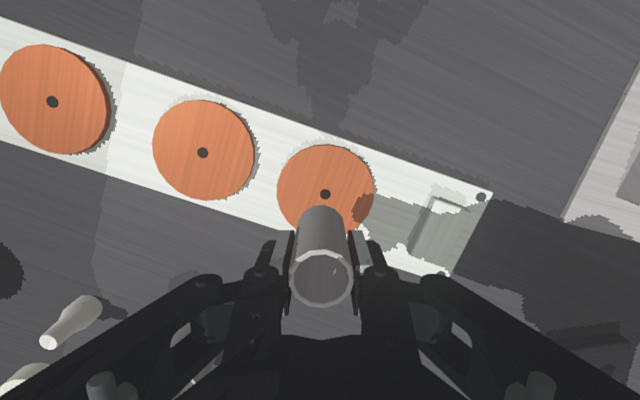

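The wrist view shows the pad ports at (325,194), (202,152) and (52,101), with the held tube's rim at about (321,278).

Run:
```python
from h import *
F=np.load('pics/p27.npy',allow_pickle=True).item(); s=robot.get_state()
print(cast(F,[(325,194),(202.5,152.5),(52,101.5)],.014,s).round(4), s['tcp_pos'])
print('held',cast(F,[(321,278)],s['tcp_pos'][2]+.0135,s).round(4))
```

```text
[[ 0.6229 -0.1588  0.014 ]
 [ 0.6162 -0.0648  0.014 ]
 [ 0.6086  0.0419  0.014 ]] [ 0.6210004  -0.15631169  0.11725754]
held [[ 0.6221 -0.1562  0.1308]]
```

Emit:
move_arm --pt "0.02 0.03 0.1" --pt "0 0 0.15" --pt "0 0 0.15" --pt "0 0 0.15" --pt "0 0 0.12" --pt "0 0 0.07" --pt "0 0 0.03" --pt "0 0 0.02" --pt "0 0 0.01" --pt "0 0 0.01" --pt "0 0 0" --pt "0 0 0" --roll '[0,0,0,0,0,0,0,0,0,0,0,0]'

```text
t: 5.5
tcp_pos: [0.625, -0.158, 0.0587]
ee_rot: [0.979, 0.203, 0.0, 0.0]
force: [0.0, -0.7, 0.2]
finger_gap: 0.026
grip_force: 39.4
```

Emit:
move_arm --pt "-0.01 0 0.01" --pt "0 0 0.01" --pt "0 0 0.01" --pt "0 0 0" --pt "0 0 0" --roll '[0,0,0,0,0]'

```text
t: 5.92
tcp_pos: [0.624, -0.1582, 0.056]
ee_rot: [0.979, 0.203, -0.0, -0.0]
force: [0.4, 0.2, -1.1]
finger_gap: 0.0262
grip_force: 39.4
```

Emit:
move_arm --pt "0 0 0.01" --pt "0 0 0.01" --pt "0 0 0" --pt "0 0 0" --roll '[0,0,0,0]'

```text
t: 6.25
tcp_pos: [0.6242, -0.1582, 0.0557]
ee_rot: [0.979, 0.203, 0.0, 0.0]
force: [-1.9, 1.0, 5.8]
finger_gap: 0.026
grip_force: 40.1
```

Contact made (about 6 N). Release and lift.

Emit:
move_arm --pt "0 0 0" --pt "0 0 0" --pt "0 0 0" --pt "0 0 0" --roll '[0,0,0,0]' --fingers 0.6

```text
t: 6.58
tcp_pos: [0.624, -0.1583, 0.0544]
ee_rot: [0.979, 0.203, -0.0, -0.0]
force: [-0.2, 0.7, 0.4]
finger_gap: 0.051
grip_force: 0.0
```

Emit:
move_arm --pt "0 0 -0.1" --pt "0 0 -0.2" --pt "0 0 -0.3" --pt "0 0 -0.3" --pt "0 0 -0.3" --pt "0 0 -0.3" --pt "0 0 -0.3" --pt "0 0 0" --pt "0 0 0" --roll '[0,0,0,0,0,0,0,0,0]' --fingers 0.85

```text
t: 7.33
tcp_pos: [0.6249, -0.1584, 0.1916]
ee_rot: [0.979, 0.203, 0.002, 0.001]
force: [-0.4, 0.5, -0.9]
finger_gap: 0.0726
grip_force: 0.0
```

Run:
```python
from h import *
s=robot.get_state(); F=save('wrist','q27'); 
go((.4453,-.1058,.19)); rim(F,s,(325,205),.069)
```

```text
t 7.38 tcp [ 0.6239 -0.1583  0.1901] gap 0.0728 units [-1.906e+00 -1.591e+00 -1.000e-03]
rim (np.float64(86.67016975145297), array([411., 193.]), 0.6509, -0.2281, 29.0)
```

Emit:
move_arm --pt "-0.15 -0.13 0" --pt "-0.25 -0.21 0" --pt "-0.3 -0.25 0" --pt "-0.3 -0.25 0" --pt "-0.3 -0.25 0" --pt "-0.3 -0.25 0" --pt "-0.2 -0.16 0" --pt "-0.1 -0.09 0" --pt "0 0 0" --pt "0 0 0" --roll '[0,0,0,0,0,0,0,0,0,0]'

```text
t: 8.22
tcp_pos: [0.4463, -0.1058, 0.1894]
ee_rot: [0.979, 0.203, 0.0, 0.0]
force: [0.5, 0.1, 0.1]
finger_gap: 0.0726
grip_force: 0.0
```

Run:
```python
from h import *
s=robot.get_state(); F=save('wrist','w48'); b=rim(F,s,(320,180),.055); go((b[2],b[3],.04))
```

```text
rim (np.float64(20.24926302513807), array([305., 166.]), 0.4541, -0.0903, 30.3)
t 8.27 tcp [ 0.447  -0.1059  0.1896] gap 0.0727 units [ 0.168 -0.155  1.994]
```

View pics/q27.png

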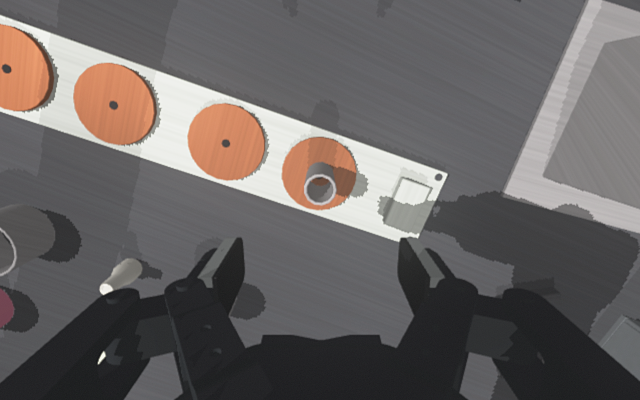

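The 27 stands on its pad, with the rim at (320,188) and the pad centre at about (319,173). The rim mask for the 48 is broken by shadow, so I'll use a lower threshold.

Run:
```python
from h import *
s=robot.get_state()
F=np.load('pics/q27.npy',allow_pickle=True).item(); 
s1=dict(s); s1['tcp_pos']=np.array([.6239,-.1583,.1901])
print('27',cast(F,[(320,188)],.069,s1),cast(F,[(226,143),(113,105),(6.5,69)],.014,s1))
F=np.load('pics/w48.npy',allow_pickle=True).item(); im=F['pixels']; hsv=cv2.cvtColor(im,cv2.COLOR_RGB2HSV)
for th in(150,165,180,195):
    m=cv2.inRange(hsv,(0,0,th),(180,45,255))
    for c in cv2.findContours(m,0,1)[0]:
        x,y,w,h=cv2.boundingRect(c)
        if w>20 and 250<x+w/2<390 and y+h/2<235:
            q=cast(F,c.reshape(-1,2),.055,s)[:,:2]*1000; print(th,(x,y,w,h),cv2.minEnclosingCircle(q.astype(np.float32)))
go((.4455,-.106,.04))
```

```text
27 [[ 0.62462713 -0.15743509  0.069     ]] [[ 0.61586293 -0.06379565  0.014     ]
 [ 0.60755214  0.04274255  0.014     ]
 [ 0.60034773  0.1371573   0.014     ]]
150 (292, 158, 56, 55) ((446.09149169921875, -105.20272064208984), 24.01869773864746)
165 (292, 158, 56, 55) ((446.2042541503906, -105.28318786621094), 23.86918830871582)
180 (292, 159, 56, 53) ((446.39886474609375, -105.3252182006836), 23.646503448486328)
195 (292, 159, 56, 52) ((446.36798095703125, -105.31851196289062), 23.50343132019043)
t 8.27 tcp [ 0.447  -0.1059  0.1896] gap 0.0727 units [-0.021 -0.008  1.994]
```

The 48 is confirmed at (0.446,-0.105), 48 mm. Descend and grip.

Emit:
move_arm --pt "-0.01 -0.01 0.2" --pt "0 0 0.3" --pt "0 0 0.3" --pt "0 0 0.3" --pt "0 0 0.3" --pt "0 0 0.3" --pt "0 0 0.2" --pt "0 0 0.1" --pt "0 0 0" --pt "0 0 0" --roll '[0,0,0,0,0,0,0,0,0,0]'

```text
t: 9.1
tcp_pos: [0.4458, -0.1053, 0.0394]
ee_rot: [0.979, 0.203, 0.0, -0.0]
force: [-0.2, 0.0, 0.5]
finger_gap: 0.0722
grip_force: 0.0
```

Emit:
move_arm --pt "0 0 0" --pt "0 0 0" --pt "0 0 0" --pt "0 0 0" --pt "0 0 0" --pt "0 0 0" --roll '[0,0,0,0,0,0]' --fingers 0.4 --newtons 40

```text
t: 9.6
tcp_pos: [0.4458, -0.1054, 0.0408]
ee_rot: [0.979, 0.204, 0.001, 0.001]
force: [-0.2, 0.7, 6.5]
finger_gap: 0.0476
grip_force: 41.1
```

Emit:
move_arm --pt "0 0 -0.1" --pt "0 0 -0.2" --pt "0 0 -0.3" --pt "0 0 -0.3" --pt "0 0 -0.3" --pt "0 0 -0.3" --pt "0 0 0" --pt "0 0 0" --roll '[0,0,0,0,0,0,0,0]'

```text
t: 10.27
tcp_pos: [0.4453, -0.1055, 0.1534]
ee_rot: [0.979, 0.203, 0.001, 0.001]
force: [0.1, 0.2, -1.1]
finger_gap: 0.047
grip_force: 41.5
```

Run:
```python
from h import *
go((.6085,.0425,.12))
```

```text
t 10.27 tcp [ 0.4453 -0.1055  0.1534] gap 0.047 units [ 2.781 -0.944  0.45 ]
```

Emit:
move_arm --pt "0.18 -0.06 0" --pt "0.35 -0.12 0" --pt "0.35 -0.12 0" --pt "0.35 -0.12 0.05" --pt "0.35 -0.12 0.1" --pt "0.35 -0.12 0.1" --pt "0.35 -0.12 0.1" --pt "0.3 -0.1 0.1" --pt "0.2 -0.06 0" --pt "0 0 0" --pt "0 0 0" --roll '[0,0,0,0,0,0,0,0,0,0,0]'

```text
t: 11.18
tcp_pos: [0.6069, 0.0429, 0.1165]
ee_rot: [0.979, 0.204, -0.002, -0.0]
force: [-0.2, -0.8, -1.3]
finger_gap: 0.0474
grip_force: 41.5
```

Run:
```python
from h import *
s=robot.get_state(); F=save('wrist','p48'); im=F['pixels'];hsv=cv2.cvtColor(im,cv2.COLOR_RGB2HSV)
# ports: dark blobs inside orange
o=cv2.inRange(hsv,(5,90,90),(20,255,255))
for c in cv2.findContours(o,cv2.RETR_CCOMP,1)[0]:
    x,y,w,h=cv2.boundingRect(c)
    if 6<w<22 and 6<h<22: p=(x+w/2-.5,y+h/2-.5); print(p,cast(F,[p],.014,s).round(4))
go((.6085,.0425,.0555))
```

```text
(451.0, 236.0) [[ 0.6171 -0.0632  0.014 ]]
(197.0, 150.5) [[0.6021 0.1382 0.014 ]]
t 11.23 tcp [0.6066 0.0418 0.1169] gap 0.0474 units [0.03  0.002 0.819]
```

Emit:
move_arm --pt "0.02 0 0.1" --pt "0 0 0.15" --pt "0 0 0.15" --pt "0 0 0.15" --pt "0 0 0.12" --pt "0 0 0.07" --pt "0 0 0.03" --pt "0 0 0.02" --pt "0 0 0.01" --pt "0 0 0.01" --pt "0 0 0" --pt "0 0 0" --roll '[0,0,0,0,0,0,0,0,0,0,0,0]'

```text
t: 12.23
tcp_pos: [0.6096, 0.0431, 0.058]
ee_rot: [0.979, 0.203, 0.0, 0.0]
force: [0.1, -0.0, -0.8]
finger_gap: 0.0475
grip_force: 41.5
```

Emit:
move_arm --pt "-0.01 0 0.01" --pt "0 0 0.01" --pt "0 0 0.01" --pt "0 0 0.01" --pt "0 0 0" --pt "0 0 0" --roll '[0,0,0,0,0,0]'

```text
t: 12.73
tcp_pos: [0.6086, 0.0427, 0.0549]
ee_rot: [0.979, 0.203, 0.0, 0.0]
force: [-2.4, -0.7, 2.4]
finger_gap: 0.0474
grip_force: 41.8
```

Emit:
move_arm --pt "0 0 0.01" --pt "0 0 0" --pt "0 0 0" --roll '[0,0,0]'

```text
t: 12.98
tcp_pos: [0.6087, 0.0427, 0.0549]
ee_rot: [0.979, 0.203, 0.0, 0.0]
force: [-3.7, 0.2, 7.1]
finger_gap: 0.0473
grip_force: 42.4
```

Emit:
move_arm --pt "0 0 0" --pt "0 0 0" --pt "0 0 0" --pt "0 0 0" --roll '[0,0,0,0]' --fingers 0.85

```text
t: 13.32
tcp_pos: [0.6087, 0.0428, 0.0536]
ee_rot: [0.979, 0.203, 0.0, -0.0]
force: [1.3, 0.4, -0.0]
finger_gap: 0.0727
grip_force: 0.0
```

Emit:
move_arm --pt "0 0 -0.1" --pt "0 0 -0.2" --pt "0 0 -0.3" --pt "0 0 -0.3" --pt "0 0 -0.3" --pt "0 0 -0.3" --pt "0 0 -0.3" --pt "0 0 0" --pt "0 0 0" --roll '[0,0,0,0,0,0,0,0,0]' --fingers 1

```text
t: 14.07
tcp_pos: [0.6095, 0.043, 0.1906]
ee_rot: [0.979, 0.203, 0.002, 0.0]
force: [-0.9, 0.2, -0.6]
finger_gap: 0.0853
grip_force: 0.0
```

Run:
```python
from h import *
go((.4394,.106,.19))
```

```text
t 14.07 tcp [0.6095 0.043  0.1906] gap 0.0853 units [-1.745e+00 -1.674e+00  1.000e-03]
```

Emit:
move_arm --pt "-0.15 -0.15 0" --pt "-0.25 -0.23 0" --pt "-0.3 -0.29 0" --pt "-0.3 -0.29 0" --pt "-0.3 -0.29 0" --pt "-0.25 -0.23 0" --pt "-0.15 -0.15 0" --pt "-0.05 -0.05 0" --pt "0 0 0" --pt "0 0 0" --roll '[0,0,0,0,0,0,0,0,0,0]'

```text
t: 14.9
tcp_pos: [0.4387, 0.1057, 0.1886]
ee_rot: [0.979, 0.203, 0.0, 0.0]
force: [0.9, 0.3, 0.7]
finger_gap: 0.0855
grip_force: 0.0
```

```bash
cat >> h.py <<'E'
def rims(F,s,z):
    hsv=cv2.cvtColor(F['pixels'],cv2.COLOR_RGB2HSV)
    m=cv2.inRange(hsv,(0,0,165),(180,45,255))
    for c in cv2.findContours(m,0,1)[0]:
        x,y,w,h=cv2.boundingRect(c)
        if w>20 and 230<x+w/2<410 and y+h/2<235:
            q=cast(F,c.reshape(-1,2),z,s)[:,:2]*1000; (a,b),r=cv2.minEnclosingCircle(q.astype(np.float32)); print((x,y,w,h),'c',round(a,1),round(b,1),'dia',round(2*r,1))
E
python3 - <<'E'
from h import *
s=robot.get_state(); F=save('wrist','w60'); rims(F,s,.045); go((.4394,.106,.035))
E
```

```text
(287, 147, 67, 66) c 440.3 106.8 dia 59.2
t 14.95 tcp [0.4391 0.1056 0.1886] gap 0.0851 units [ 0.005 -0.004  2.048]
```

View pics/w60.png

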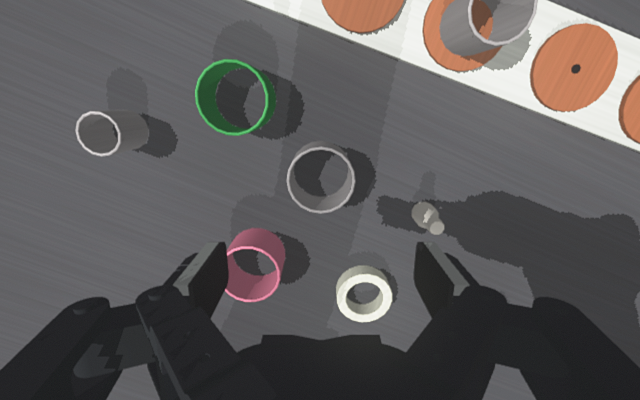

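The wrist view shows the tube_60 rim at (320,180), centred between green (235,97), pink (250,272) and the nozzle (428,217). All of them are clear of the fingers' line. Descend.

Emit:
move_arm --pt "0.02 -0.01 0.2" --pt "0 0 0.3" --pt "0 0 0.3" --pt "0 0 0.3" --pt "0 0 0.3" --pt "0 0 0.3" --pt "0 0 0.2" --pt "0 0 0.1" --pt "0 0 0.04" --pt "0 0 0" --pt "0 0 0" --roll '[0,0,0,0,0,0,0,0,0,0,0]'

```text
t: 15.87
tcp_pos: [0.44, 0.1074, 0.0363]
ee_rot: [0.979, 0.203, 0.001, -0.0]
force: [-0.5, -0.4, 0.5]
finger_gap: 0.0855
grip_force: 0.0
```

Emit:
move_arm --pt "0 0 0" --pt "0 0 0" --pt "0 0 0" --pt "0 0 0" --pt "0 0 0" --pt "0 0 0" --roll '[0,0,0,0,0,0]' --fingers 0.5 --newtons 40

```text
t: 16.37
tcp_pos: [0.4398, 0.1074, 0.0368]
ee_rot: [0.979, 0.203, 0.001, 0.0]
force: [-0.5, -1.0, 4.8]
finger_gap: 0.058
grip_force: 42.6
```

Emit:
move_arm --pt "0 0 -0.1" --pt "0 0 -0.2" --pt "0 0 -0.3" --pt "0 0 -0.3" --pt "0 0 -0.3" --pt "0 0 -0.3" --pt "0 0 0" --pt "0 0 0" --roll '[0,0,0,0,0,0,0,0]'

```text
t: 17.03
tcp_pos: [0.4396, 0.1074, 0.1495]
ee_rot: [0.979, 0.203, 0.002, 0.0]
force: [-1.1, 0.1, -2.5]
finger_gap: 0.0579
grip_force: 44.1
```

Run:
```python
from h import *
go((.6017,.1378,.12))
```

```text
t 17.03 tcp [0.4396 0.1074 0.1495] gap 0.0579 units [2.143 0.488 0.4  ]
```

Emit:
move_arm --pt "0.15 0.03 0" --pt "0.3 0.07 0" --pt "0.35 0.08 0" --pt "0.35 0.08 0" --pt "0.35 0.08 0.1" --pt "0.3 0.07 0.1" --pt "0.2 0.05 0.1" --pt "0.14 0.03 0.1" --pt "0 0 0" --pt "0 0 0" --roll '[0,0,0,0,0,0,0,0,0,0]'

```text
t: 17.87
tcp_pos: [0.5999, 0.1374, 0.1163]
ee_rot: [0.979, 0.204, -0.002, 0.0]
force: [-0.2, 1.1, -2.1]
finger_gap: 0.0583
grip_force: 43.9
```

Run:
```python
from h import *
go((.6017,.1378,.0518)); print(robot.get_state()['grip_force'])
```

```text
t 17.87 tcp [0.5999 0.1374 0.1163] gap 0.0583 units [0.027 0.006 0.86 ]
43.914771932177246
```

Emit:
move_arm --pt "0.01 0 0.1" --pt "0 0 0.15" --pt "0 0 0.15" --pt "0 0 0.15" --pt "0 0 0.12" --pt "0 0 0.09" --pt "0 0 0.04" --pt "0 0 0.02" --pt "0 0 0.02" --pt "0 0 0.01" --pt "0 0 0" --pt "0 0 0" --roll '[0,0,0,0,0,0,0,0,0,0,0,0]'

```text
t: 18.87
tcp_pos: [0.602, 0.1379, 0.055]
ee_rot: [0.979, 0.203, 0.0, 0.0]
force: [0.3, 0.2, -1.3]
finger_gap: 0.058
grip_force: 43.9
```

Emit:
move_arm --pt "0 0 0.01" --pt "0 0 0.01" --pt "0 0 0.01" --pt "0 0 0.01" --pt "0 0 0.01" --pt "0 0 0" --pt "0 0 0" --roll '[0,0,0,0,0,0,0]'

```text
t: 19.45
tcp_pos: [0.6017, 0.1378, 0.051]
ee_rot: [0.979, 0.203, 0.0, 0.0]
force: [-0.6, -0.8, 0.5]
finger_gap: 0.0583
grip_force: 44.1
```

Emit:
move_arm --pt "0 0 0.01" --pt "0 0 0.01" --pt "0 0 0" --pt "0 0 0" --roll '[0,0,0,0]'

```text
t: 19.78
tcp_pos: [0.6017, 0.1378, 0.0509]
ee_rot: [0.979, 0.203, 0.0, 0.0]
force: [-3.6, -1.5, 10.2]
finger_gap: 0.0585
grip_force: 45.3
```

Emit:
move_arm --pt "0 0 0" --pt "0 0 0" --pt "0 0 0" --pt "0 0 0" --roll '[0,0,0,0]' --fingers 0.92

```text
t: 20.12
tcp_pos: [0.6017, 0.1379, 0.0491]
ee_rot: [0.979, 0.203, 0.0, -0.0]
force: [-0.7, 0.5, 0.0]
finger_gap: 0.0782
grip_force: 0.0
```

Emit:
move_arm --pt "0 0 -0.1" --pt "0 0 -0.2" --pt "0 0 -0.3" --pt "0 0 -0.3" --pt "0 0 -0.3" --pt "0 0 -0.3" --pt "0 0 -0.3" --pt "0 0 0" --pt "0 0 0" --roll '[0,0,0,0,0,0,0,0,0]' --fingers 0.75

```text
t: 20.87
tcp_pos: [0.6025, 0.1382, 0.1862]
ee_rot: [0.979, 0.203, 0.002, -0.0]
force: [-0.2, -0.9, -0.5]
finger_gap: 0.0641
grip_force: 0.0
```

Run:
```python
from h import *
go((.4026,.2935,.19)); print(robot.get_state()['joints'])
```

```text
t 20.87 tcp [0.6025 0.1382 0.1862] gap 0.0641 units [-1.619 -2.961 -0.058]
[-0.04220983  0.45882219 -0.34008585  1.73072736  0.17958308  0.97891766
 -1.61078481]
```

Emit:
move_arm --pt "-0.1 -0.18 0" --pt "-0.17 -0.31 0" --pt "-0.19 -0.35 0" --pt "-0.19 -0.35 0" --pt "-0.19 -0.35 0" --pt "-0.19 -0.35 0" --pt "-0.19 -0.35 0" --pt "-0.17 -0.31 0" --pt "-0.13 -0.24 0" --pt "-0.1 -0.17 0" --pt "0 0 0" --pt "0 0 0" --roll '[0,0,0,0,0,0,0,0,0,0,0,0]'

```text
t: 21.87
tcp_pos: [0.4002, 0.2931, 0.1834]
ee_rot: [0.979, 0.205, -0.001, 0.001]
force: [0.6, 0.7, 0.4]
finger_gap: 0.0641
grip_force: 0.0
```

Run:
```python
from h import *
s=robot.get_state(); F=save('wrist','w38'); rims(F,s,.045); go((.4026,.2935,.034));print(s['joints'])
```

```text
(299, 153, 44, 49) c 404.4 296.3 dia 43.4
t 21.92 tcp [0.4013 0.2925 0.1836] gap 0.064 units [ 0.024 -0.007  1.994]
[-0.34159177  0.29012681 -0.44610766  2.00204519  0.16010572  0.88498054
 -2.03185102]
```

Emit:
move_arm --pt "0.03 -0.02 0.2" --pt "0 0 0.3" --pt "0 0 0.3" --pt "0 0 0.3" --pt "0 0 0.3" --pt "0 0 0.3" --pt "0 0 0.2" --pt "0 0 0.09" --pt "0 0 0" --pt "0 0 0" --pt "0 0 0" --roll '[0,0,0,0,0,0,0,0,0,0,0]'

```text
t: 22.83
tcp_pos: [0.4041, 0.2956, 0.0359]
ee_rot: [0.979, 0.203, 0.001, -0.0]
force: [0.3, -0.1, 0.7]
finger_gap: 0.0641
grip_force: 0.0
```

Emit:
move_arm --pt "0 0 0" --pt "0 0 0" --pt "0 0 0" --pt "0 0 0" --pt "0 0 0" --pt "0 0 0" --roll '[0,0,0,0,0,0]' --fingers 0.3 --newtons 40

```text
t: 23.33
tcp_pos: [0.4038, 0.2957, 0.0361]
ee_rot: [0.979, 0.203, 0.001, -0.0]
force: [-1.0, -1.7, 6.1]
finger_gap: 0.0359
grip_force: 39.7
```

Emit:
move_arm --pt "0 0 -0.1" --pt "0 0 -0.2" --pt "0 0 -0.3" --pt "0 0 -0.3" --pt "0 0 -0.3" --pt "0 0 -0.3" --pt "0 0 -0.1" --pt "0 0 0" --pt "0 0 0" --roll '[0,0,0,0,0,0,0,0,0]'

```text
t: 24.08
tcp_pos: [0.403, 0.2949, 0.1548]
ee_rot: [0.979, 0.203, -0.0, 0.0]
force: [0.0, -0.1, -0.7]
finger_gap: 0.0359
grip_force: 40.3
```

Run:
```python
from h import *
go((.6165,-.0636,.15))
```

```text
t 24.08 tcp [0.403  0.2949 0.1548] gap 0.0359 units [0.707 5.519 0.066]
```

Emit:
move_arm --pt "0.03 0.25 0" --pt "0.06 0.45 0" --pt "0.06 0.5 0" --pt "0.06 0.5 0" --pt "0.06 0.5 0" --pt "0.07 0.5 0" --pt "0.07 0.5 0" --pt "0.07 0.5 0" --pt "0.07 0.5 0" --pt "0.06 0.45 0" --pt "0.05 0.35 0" --pt "0.05 0.25 0" --roll '[0,0,0,0,0,0,0,0,0,0,0,0]'

```text
t: 25.08
tcp_pos: [0.6088, -0.0485, 0.1524]
ee_rot: [0.979, 0.202, -0.002, 0.0]
force: [0.2, -0.5, -0.9]
finger_gap: 0.036
grip_force: 40.3
```

Emit:
move_arm --pt "0 0.1 0.1" --pt "0 0.1 0.2" --pt "0 0.1 0.1" --pt "0 0 0" --pt "0 0 0" --roll '[0,0,0,0,0]'

```text
t: 25.5
tcp_pos: [0.6166, -0.0642, 0.1234]
ee_rot: [0.979, 0.204, -0.002, -0.001]
force: [0.0, 0.1, -0.8]
finger_gap: 0.0356
grip_force: 40.3
```

Run:
```python
from h import *
F=save('wrist','p38')
go((.6165,-.0636,.0505))
```

```text
t 25.55 tcp [ 0.6173 -0.0638  0.1244] gap 0.0359 units [-0.008 -0.005  0.985]
```

View pics/p38.png

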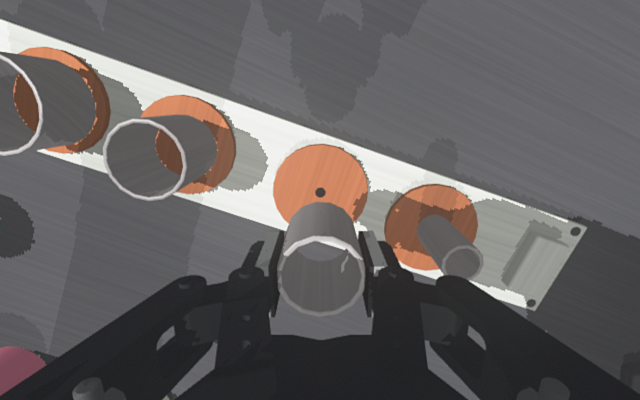

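The placed tubes stand upright. The held 38's rim centre is at about (320,276) and the port of its pad is at (320,192).

Run:
```python
from h import *
F=np.load('pics/p38.npy',allow_pickle=True).item(); s=robot.get_state(); z=s['tcp_pos'][2]
print(cast(F,[(320,192)],.014,s).round(4),cast(F,[(320,276)],z+.009,s).round(4),s['tcp_pos'].round(4))
```

```text
[[ 0.6175 -0.063   0.014 ]] [[ 0.6165 -0.064   0.1334]] [ 0.6173 -0.0638  0.1244]
```

Emit:
move_arm --pt "0 -0.01 0.1" --pt "0 0 0.18" --pt "0 0 0.18" --pt "0 0 0.18" --pt "0 0 0.12" --pt "0 0 0.09" --pt "0 0 0.04" --pt "0 0 0.02" --pt "0 0 0.02" --pt "0 0 0.01" --pt "0 0 0" --pt "0 0 0" --roll '[0,0,0,0,0,0,0,0,0,0,0,0]'

```text
t: 26.55
tcp_pos: [0.618, -0.0646, 0.0551]
ee_rot: [0.979, 0.203, 0.0, 0.0]
force: [0.9, -0.7, -0.5]
finger_gap: 0.0356
grip_force: 40.3
```

Emit:
move_arm --pt "0 -0.01 0.01" --pt "0 0 0.01" --pt "0 0 0.01" --pt "0 0 0.01" --pt "0 0 0.01" --pt "0 0 0.01" --pt "0 0 0" --pt "0 0 0" --roll '[0,0,0,0,0,0,0,0]'

```text
t: 27.22
tcp_pos: [0.6174, -0.0639, 0.0502]
ee_rot: [0.979, 0.203, 0.0, 0.0]
force: [-1.3, 0.3, 0.2]
finger_gap: 0.0362
grip_force: 40.4
```

Emit:
move_arm --pt "0 0 0.01" --pt "0 0 0.01" --pt "0 0 0" --pt "0 0 0" --roll '[0,0,0,0]'

```text
t: 27.55
tcp_pos: [0.6174, -0.0638, 0.0501]
ee_rot: [0.979, 0.203, 0.0, 0.0]
force: [-4.4, -0.2, 9.3]
finger_gap: 0.0358
grip_force: 41.5
```

Contact. Release, lift and back away so the cameras have a clear view.

Emit:
move_arm --pt "0 0 0" --pt "0 0 0" --pt "0 0 0" --pt "0 0 0" --roll '[0,0,0,0]' --fingers 0.65

```text
t: 27.88
tcp_pos: [0.6173, -0.0639, 0.0483]
ee_rot: [0.979, 0.203, -0.0, -0.0]
force: [0.1, 0.0, -0.4]
finger_gap: 0.0553
grip_force: 0.0
```

Emit:
move_arm --pt "0 0 -0.1" --pt "0 0 -0.2" --pt "0 0 -0.3" --pt "0 0 -0.3" --pt "0 0 -0.3" --pt "0 0 -0.3" --pt "0 0 -0.3" --pt "0 0 -0.3" --pt "-0.2 0 -0.2" --pt "-0.3 0 0" --pt "-0.3 0 0" --pt "-0.3 0 0" --roll '[0,0,0,0,0,0,0,0,0,0,0,0]'

```text
t: 28.88
tcp_pos: [0.5409, -0.0969, 0.2218]
ee_rot: [0.979, 0.204, 0.001, 0.0]
force: [-0.2, -0.8, -0.3]
finger_gap: 0.0553
grip_force: 0.0
```

Emit:
move_arm --pt "-0.3 0.2 0" --pt "-0.2 0.3 0" --pt "0 0.4 0" --pt "0 0.4 0" --pt "0 0.4 0" --pt "0 0.4 0" --pt "0 0.4 0" --pt "0 0.4 0" --pt "0 0.2 0" --pt "0 0 0" --pt "0 0 0" --pt "0 0 0" --roll '[0,0,0,0,0,0,0,0,0,0,0,0]'

```text
t: 29.88
tcp_pos: [0.5998, -0.3232, 0.2211]
ee_rot: [0.979, 0.204, 0.0, -0.001]
force: [0.3, 0.0, -0.8]
finger_gap: 0.0552
grip_force: 0.0
```

Run:
```python
from h import *
F=save('top','top1')
c=F['pixels'][110:290,180:470]; cv2.imwrite('pics/c2.png',cv2.resize(c,None,fx=2.7,fy=2.7,interpolation=2)[:,:,::-1])
```

```text
(no output)
```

View pics/c2.png

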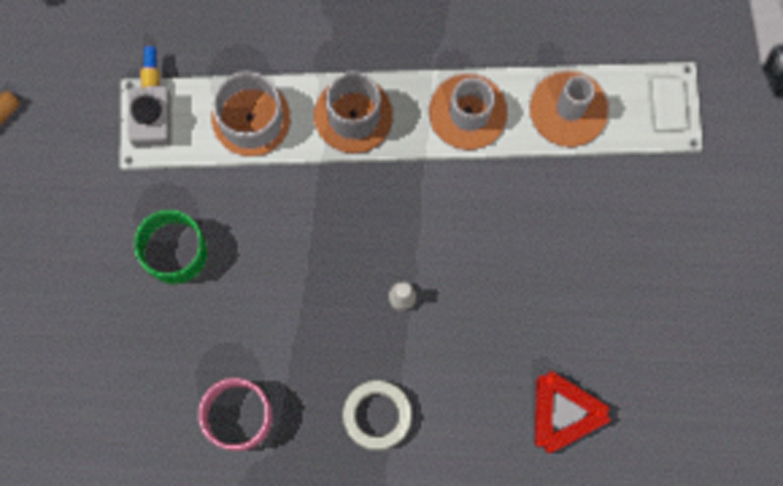

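All four tubes stand on their pads in order, with rims in the crop at (249,107), (354,103), (473,97) and (580,90). The nozzle stands untouched at (403,296). One numeric check of the centring.

Run:
```python
from h import *
F=np.load('pics/top1.npy',allow_pickle=True).item()
for n,p,z,pad in (('60',(249,107),.059,(.6017,.1378)),('48',(354,103),.069,(.6085,.0425)),('38',(473,97),.059,(.6168,-.0634)),('27',(580,90),.069,(.6231,-.1577))):
    w=cast(F,[(180+p[0]/2.7,110+p[1]/2.7)],z)[0,:2]; print(n,w.round(4),((w-pad)*1000).round(1))
```

```text
60 [0.5982 0.1349] [-3.5 -2.9]
48 [0.6028 0.0411] [-5.7 -1.4]
38 [ 0.616  -0.0648] [-0.8 -1.4]
27 [ 0.6235 -0.159 ] [ 0.4 -1.3]
```

The 48 reads 6 mm off by eye, so I'll check it with the sharper wrist view from before (p38, rim about (145,159)).

Run:
```python
from h import *
F=np.load('pics/p38.npy',allow_pickle=True).item(); s=dict(robot.get_state()); s['tcp_pos']=np.array([.6173,-.0638,.1244]); s['ee_rot']=np.array([.9791,.2035,0,0])
print('48',cast(F,[(145,159)],.069,s),'27',cast(F,[(462,262)],.069,s))
q=cast(F,[(104,152),(186,160),(146,119),(142,200)],.069,s)[:,:2]*1000; print(q, cv2.minEnclosingCircle(q.astype(np.float32)))
q=cast(F,[(42,108),(2,154),(26,74),(29,146)],.059,s)[:,:2]; 
A=np.c_[2*q,np.ones(4)]; x=np.linalg.lstsq(A,(q**2).sum(1),rcond=None)[0]; print('60',x[:2],2*np.sqrt(x[2]+x[0]**2+x[1]**2))
go((.60,.06,.25))
```

```text
48 [[0.61026985 0.0432467  0.069     ]] 27 [[ 0.62579709 -0.15753558  0.069     ]]
[[604.88061281  65.79726849]
 [619.11026155  21.44094661]
 [632.46060105  48.5255608 ]
 [585.37001669  38.5161119 ]] ((608.9679565429688, 43.272743225097656), 24.072683334350586)
60 [0.60250924 0.13846162] 0.05916549625555962
t 29.93 tcp [ 0.5999 -0.3229  0.2213] gap 0.0554 units [ 2.046 -4.679 -0.377]
```

The wrist view puts the 48, 60 and 27 within about 3 mm of their pad centres, so the 6 mm was an eyeballing error in the coarse top view. Handing in.

```bash
python3 -c "
from cell import robot
print(robot.close_job())"
```

```text
the job is handed in; nothing more can be done
None
```

Job handed in at about 30 s: all four tubes stand upright on the pads, widest to narrowest from the gas inlet, each within about 3 mm of its pad centre by wrist-camera measurements, and the nozzle was left where it stood.

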